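# Refit a gas hob after cleaning and hold the knob pressed

## Robot

A 6-joint arm with a two-finger parallel gripper is mounted at the origin on the work surface. World frame = base frame: x ahead of the robot, y to its left, z up, the work surface at z = 0. Lengths are in mm, angles in rad, forces in N, time in s.
With the tool pointing down it reaches from about 350 to 875 mm from the base axis. Payload 4.2 kg.
Tool frame: the origin (TCP) lies midway between the tips of the shut fingers; the grasp point (between the pads) lies 19 mm behind it (arm.grip_point_offset is the distance from the TCP to the grasp point, in mm); y points along the fingers, z is the direction in which the jaws open and shut, and the axes are right-handed (so a half turn about y gives the same grasp; the last joint's range is limited). The gripper opens to 85 mm and grips with 20 to 120 N. Pads are 22 mm wide; open, the fingers measure 114 mm over their backs; the gripper's body (76 mm by 85 mm) begins 54 mm behind the grasp point. The pads swing forward as they close: fully open they stand 13 mm farther back than shut.
Start: joints at [1.37, 0.385, 0.008, 0, -1.194, -0.259], TCP at [277.322, 560.082, 231.312] pointing down, gripper open.
Joint ranges: [-3.14, 3.14], [-1.21, 2.06], [-1.07, 1.41], [-3.16, 2.05], [-2.99, -0.16], [-3.1, 3.1]. Speed limits (rad/s): [2.79, 2.79, 3.14, 3.14, 3.14, 3.14].

## Interface

Orientations are given as a unit quaternion [x, y, z, w].
In Python, from bench import arm, optics, job_done, spotter gives the robot as it stands.
- The arm moves only by the tool jog_arm, never from a script. Its arguments are lists of equal length, an entry for each row: "translation": the shift along the tool's x, y, z in units of 50 mm (1.0 is 50 mm), a list of three; "rot": the turn, a rotation vector about the tool's x, y, z in units of 8 degrees (1.0 is 8 degrees), a list of three; "gripper": the opening, from 0 (shut) to 1 (fully open). A call has 1 to 20 rows; each row is the pose to reach, as a shift and turn from the pose measured when the call began, along the tool's axes at that moment; what a row does not reach only later rows make up. A row lasts 1/10 s, in which the tool goes at most 50 mm and 8.59 degrees, less where a joint would pass 70% of its speed; a pose out of reach is approached as far as the arm can. A call with a gripper value outside its range is refused whole. The fingers move at their own pace and stop on an object; the grip force is fixed at half the most. Time passes only in rows, so rows that repeat a pose let the fingers close. It gives the time, the measured TCP pose, the force and the opening at its end, in the units of the state.
- arm.read_state(): the state, without advancing time (a new reading comes with each control period).
- optics.get_image(name): name is "side" or "top" or "wrist"; returns a dict with "frame" (420x560x3 uint8, red, green, blue), "mtx" (3x3 intrinsics, pixels), "distortion" ([k1, k2, p1, p2, k3] as OpenCV has them; the pictures are not rectified), "xyz" and "attitude" of the camera in the world; the wrist camera has in their place "T_tool_cam" (4x4, takes a point from camera to tool coordinates, whose origin is the TCP and whose axes are the tool frame's). Camera axes: x right, y down, z forward; pixel columns grow to the right and rows downward; lengths in mm; the calibration is good to about 2 mm. A picture is of the moment at which its call begins: read the wrist's pose just before it. There is no depth.
- job_done(): hands the job in, once; it reports no verdict.
Trained networks look in the newest picture that a camera, given by its name, has taken for a name from the list of things; names that differ only in an ending like _2 or _b are one class to them, and where a whole thing is asked for, a point or a joint stands for the part that bears it (a point fixed in the world has none). Each returns a list of dicts, best first, with "score" (0 to 1); they miss things now and then, are a little off and sometimes report something else, mostly with a low value. They report only what shows in the picture. A call takes as long as a camera call. They do not tell look-alikes from the thing itself.
- spotter.look_for(camera, thing): "centre" ([x, y, z] in mm, in the coordinates of the camera as it stood for that picture, good to about 4 mm: the middle of the surface that is visible of it).
The state is a dict: "clock": time; "joints": joint angles; "joint_vel": joint speeds; "joint_efforts": joint torques, N m; "position": TCP position; "ee_rot": TCP orientation; "contact_force": force on the tool from outside, world axes, zero at the start; "wrist_torque": the same for the moment, N m; "gripper_width": finger opening in mm.
Only numpy, scipy, OpenCV 4.12 (cv2) and the standard library are available. Lean on these libraries where they do the work, as an engineer would, in place of code of your own. Each camera call takes 0.05 s, during which the arm holds its last target. There are 200 camera calls.

## Task

The two-burner hob has been cleaned and two of its parts lie loose on the counter: first put the small burner cap back on the burner whose opening it fits, seated level, and let go of it. Then fit the loose knob on the bare tap stem, turned so that its keyed bore matches the flat of the stem, push it fully home and press the knob down all the way as for lighting the gas; finish while still holding it pressed down, without letting go. Leave everything else where it stands, the larger cap too.

Things in the scene. Friction and masses are not known exactly. Their poses are not given: they have to be found in the camera images.
- cap: small burner cap, loose, right side up on the counter left or right of the hob: a dark steel disc 56 mm across, its rim 6 to 16 mm above its underside, with a round spigot below, 34 mm across and 6 mm high. About 0.12 kg. Origin: centre of the spigot's underside; z up. The spigot drops into the small burner and the rim rests on the burner's top; any yaw will do
- small_burner_seat (a point): centre of the top rim of the small burner, an aluminium ring 60 mm across with a hole 37 mm across and 12 mm deep, its top 16 mm above the hob's panel (24 mm above the counter). Fixed; the left or the right burner. With the cap seated, the cap's origin is 6 mm below this point
- large_burner_seat (a point): the same point of the large burner: aluminium ring 90 mm across, hole 62 mm across, 16 mm high; it stays open. Fixed
- knob: the loose dark steel knob, upright on the counter, on the other side of the hob from the cap; 36 mm high, about 0.06 kg. Round skirt 44 mm across, 6 mm high; above it a straight bar grip along the knob's x, 44 mm long, 22 mm wide (y), from 6 to 36 mm above the underside: grip it across the 22 mm. Origin: centre of the underside, on the bore's axis; z up, x to the pointer
- stem_tip (a point): centre of the round of the upper end of the bare steel tap stem, a D-shaft standing upright: 12 mm across, with a flat 2 mm from the axis over its whole height on this point's +x side, and a 1.5 mm chamfer around the tip. Released, the tip is 28 mm above the hob's panel (36 mm above the counter). It does not turn; it moves down when pressed. z up
- knob_nose (a point): top of the knob's pointer, a 10 mm wide nose on one end of the bar only, 33 mm from the knob's axis along its +x, 36 mm above its underside; a thin white line on the bar's top points to it
- knob_bore_end (a point): closed upper end of the D-shaped bore in the knob's underside, on its axis: 20 mm deep, 13.6 mm across, with its flat 2.8 mm from the axis on the +x (pointer) side, so the flat is under the pointer
- tap: the tap that carries the bare stem: a flat round bezel 42 mm across on the near side of the hob, left or right of centre; fixed. The knob fits its stem only with the knob's x along the stem's x (clearance 0.8 mm all round, about 8 degrees); fully home, the stem's tip meets the bore's end, the knob's origin 20 mm below the tip. Origin: on the axis, at the panel; x as the stem's
- stem (a joint): how far the stem is pressed down: 0 released, 0.005 m fully pressed (hard stop). A spring pushes back with about 4 N at the start and 8 N fully pressed; it springs up when let go. Released, a seated knob's underside is 8 mm above the panel
- fitted_tap: the other tap, with its own identical knob already fitted (top 52 mm above the counter), 110 mm from the bare stem on the near side of the hob; fixed. Origin: on its axis, at the hob's panel
- hob: the hob: a flat black panel 280 mm (x, away from the robot) by 400 mm (y) and 8 mm thick, fixed on the counter; burners on its far half, taps on its near half. Origin: centre of its underside
- large_cap: the larger burner cap: a dark steel disc 86 mm across and 16 mm high, lying flat on the counter to the right of the hob; a bystander. Origin: centre of its underside
- teaspoon: steel spoon 140 mm long lying on the counter near the robot; a bystander. Origin: its underside
- tumbler: glass tumbler 66 mm across, 80 mm high, on the counter to the front left; a bystander. Origin: centre of its underside
- salt_jar: small glass jar 44 mm across, 60 mm high, on the counter to the front right; a bystander. Origin: centre of its underside
- bowl: white bowl 90 mm across, 40 mm high, on the counter to the left of the hob; a bystander. Origin: centre of its underside
- detergent: white bottle 52 mm across, 170 mm high, on the counter at the far left of the hob; a bystander. Origin: centre of its underside
Mind the look-alikes: they are no part of the job. What is shaped like the knob but purple is not meant.

How it is judged:
By the outcome, as a careful person would: the job done as asked, in the order asked, and still so for the second after the job is handed in, while the arm keeps its last pose, push and grip.
It also fails if it takes over 64 s, if anything falls off the work surface, if the arm or the gripper's body presses on something with over 40 N, if the wrist force passes 120 N, or if a joint passes its speed limit or range.

## Working session

There is one attempt and no reset: what is moved stays moved. The work goes in short steps, Python scripts to look and compute and a tool call to move; the robot and the scene stay as the last step left them, time stands still between calls to the robot, and variables do not carry over. Pictures are saved under pics/ and viewed, about 8 in all and at most 12, crops included, and the job is handed in when it is done.

Besides the shell and the picture viewer there is one more tool, called after "Call:" in YAML: its name, and indented under it one key for each argument. jog_arm: Moves the arm, as the interface text tells. Its arguments: {"type":"object","properties":{"translation":{"type":"array"},"rot":{"type":"array"},"gripper":{"type":"array"}},"required":["translation","rot","gripper"]}

```bash
mkdir -p pics; ls; cat > h.py <<'E'
import numpy as np, cv2
from scipy.spatial.transform import Rotation as R
from bench import arm, optics, job_done, spotter
def campose(name):
    s=arm.read_state(); im=optics.get_image(name)
    if 'T_tool_cam' in im:
        T=np.eye(4);T[:3,:3]=R.from_quat(s['ee_rot']).as_matrix();T[:3,3]=s['position'];T=T@np.array(im['T_tool_cam'])
    else:
        T=np.eye(4);a=np.array(im['attitude']);T[:3,:3]=a if a.shape==(3,3) else R.from_quat(a).as_matrix();T[:3,3]=im['xyz']
    return im,T
def px2plane(im,T,uv,z):
    p=cv2.undistortPoints(np.array(uv,float).reshape(-1,1,2),np.array(im['mtx']),np.array(im['distortion']))[:,0]
    d=np.c_[p,np.ones(len(p))]@T[:3,:3].T
    return T[:3,3]+d*((z-T[2,3])/d[:,2])[:,None]
def proj(im,T,P):
    Ti=np.linalg.inv(T)
    return cv2.projectPoints(np.array(P,float).reshape(-1,1,3),cv2.Rodrigues(Ti[:3,:3])[0],Ti[:3,3],np.array(im['mtx']),np.array(im['distortion']))[0][:,0]
def save(im,name,crop=None,k=1):
    f=im['frame'][...,::-1]
    if crop: u0,v0,u1,v1=crop; f=f[v0:v1,u0:u1]
    cv2.imwrite('pics/'+name,cv2.resize(f,None,fx=k,fy=k,interpolation=cv2.INTER_CUBIC))
def look(cam,im,T,things,n=3):
    for t in things:
        for r in spotter.look_for(cam,t)[:n]:
            w=T[:3,:3]@np.array(r['centre'])+T[:3,3]
            print(t,round(r['score'],2),w.round(0),proj(im,T,w)[0].round(0))
E
python3 - <<'E'
from h import *
print(arm.read_state(), arm.grip_point_offset)
im,T=campose('top');save(im,'top1.png',None,1.4)
print(T.round(2))
look('top',im,T,['cap','small_burner_seat','large_burner_seat','knob','stem_tip','tap','fitted_tap','knob_nose','large_cap','hob','salt_jar','tumbler'])
E
```

```text
pics
{'clock': 0.0, 'joints': array([ 1.36958548e+00,  3.85548364e-01,  6.60912888e-03, -4.74697121e-04,
       -1.19398941e+00, -2.58614063e-01]), 'joint_vel': array([-0.00180279, -0.00069834,  0.00088619, -0.00052721,  0.00023652,
        0.00200191]), 'joint_efforts': array([ 7.93078857e-05, -3.92288625e+01,  1.88390905e+01,  4.18587148e+00,
       -4.71942229e-03, -2.89868396e-08]), 'position': array([277.09113792, 559.56481646, 230.22359602]), 'ee_rot': array([-0.16107008, -0.68772764,  0.68924375,  0.16133867]), 'contact_force': array([ 0.83635713, -0.26285124, -0.04190635]), 'wrist_torque': array([-0.01162593,  0.01917231,  0.01647175]), 'gripper_width': 85.30441555434231} 18.700000000000003
[[ 3.0000e-02 -9.8000e-01  2.2000e-01  3.0794e+02]
 [-1.0000e+00 -3.0000e-02  1.0000e-02  4.3550e+01]
 [-0.0000e+00 -2.2000e-01 -9.8000e-01  1.1148e+03]
 [ 0.0000e+00  0.0000e+00  0.0000e+00  1.0000e+00]]
cap 0.91 [ 498. -362.   16.] [441. 234.]
cap 0.2 [497. -35.  51.] [313. 229.]
small_burner_seat 0.8 [638. -88.  15.] [333. 179.]
large_burner_seat 0.85 [644. 114.   9.] [256. 175.]
large_burner_seat 0.63 [323. 308.  35.] [170. 298.]
knob 0.63 [544. 485.  34.] [107. 206.]
knob 0.56 [547. 407.  37.] [138. 206.]
knob 0.18 [683. 436.  17.] [134. 157.]
tap 0.47 [500.  74.  16.] [269. 229.]
fitted_tap 0.53 [497. -34.  53.] [313. 229.]
knob_nose 0.8 [542. 402.  36.] [140. 208.]
knob_nose 0.67 [ 672. -354.   17.] [435. 168.]
knob_nose 0.53 [545. 491.  37.] [104. 206.]
large_cap 0.55 [ 672. -350.   15.] [433. 169.]
hob 0.83 [579.  14.  12.] [293. 200.]
salt_jar 0.56 [ 340. -286.   62.] [420. 297.]
tumbler 0.64 [326. 307.  35.] [171. 296.]
```

View pics/top1.png

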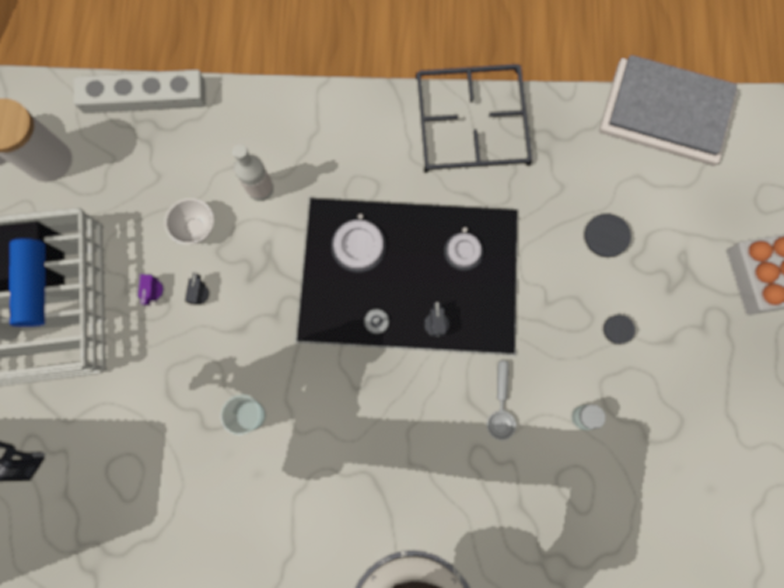

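Picture 1: the candidates for the knob are the dark one at raw (140,207), the purple look-alike at (106,207) and the fitted one at (313,229). The candidates for the cap are the small disc at (441,234) and the large disc at (433,169). The small burner is the right one at (333,179), and the bare stem is at (269,229). I choose the dark left knob and the small disc, and I'll check both from close up.

```bash
cat >> h.py <<'E'
def down(a):
    z=np.array([np.cos(a),np.sin(a),0]);y=np.array([0,0,-1.]);return np.c_[np.cross(y,z),y,z]
def plan(pos,a,s=None):
    """a: jaw direction deg (mod 180)"""
    s=s or arm.read_state();R0=R.from_quat(s['ee_rot']).as_matrix()
    best=min((R.from_matrix(R0.T@down(np.radians(a+k))).as_rotvec() for k in(0,180)),key=np.linalg.norm)
    print('plan',pos,a,'tr',(R0.T@(np.array(pos)-s['position'])/50).round(3),'rot',(np.degrees(best)/8).round(3))
E
python3 - <<'E'
from h import *
im,T=campose('wrist'); print(np.array(im['T_tool_cam']).round(3),im['mtx'])
s=arm.read_state();print(R.from_quat(s['ee_rot']).as_matrix().round(3))
plan([480,400,260],90); plan([420,150,260],90)
plan([498,-362,150],0);plan([440,-362,150],90)
E
```

```text
[[-0.00000e+00  9.55000e-01  2.98000e-01 -7.46840e+01]
 [-1.00000e-03 -2.98000e-01  9.55000e-01 -1.41907e+02]
 [ 1.00000e+00 -0.00000e+00  1.00000e-03  6.00000e-03]
 [ 0.00000e+00  0.00000e+00  0.00000e+00  1.00000e+00]] [[339.72393963   0.         275.14414989]
 [  0.         339.72393963 211.82921531]
 [  0.           0.           1.        ]]
[[-0.896  0.    -0.444]
 [ 0.444  0.    -0.896]
 [-0.    -1.    -0.   ]]
plan [480, 400, 260] 90 tr [-5.053 -0.573  1.07 ] rot [ 0.    -3.293 -0.   ]
plan [420, 150, 260] 90 tr [-6.197 -0.573  6.083] rot [ 0.    -3.293 -0.   ]
plan [498, -362, 150] 0 tr [-12.139   1.627  14.568] rot [0.    7.957 0.   ]
plan [440, -362, 150] 90 tr [-11.099   1.627  15.082] rot [ 0.    -3.293 -0.   ]
```

```bash
python3 - <<'E'
from h import *
plan([535,405,200],90)
E
```

```text
plan [535, 405, 200] 90 tr [-5.995  0.627  0.492] rot [ 0.    -3.293 -0.   ]
```

Call:
jog_arm:
  translation:
    - [-6,0.6,0.5]
    - [-6,0.6,0.5]
    - [-6,0.6,0.5]
    - [-6,0.6,0.5]
    - [-6,0.6,0.5]
    - [-6,0.6,0.5]
    - [-6,0.6,0.5]
    - [-6,0.6,0.5]
    - [-6,0.6,0.5]
    - [-6,0.6,0.5]
    - [-6,0.6,0.5]
  rot:
    - [0,-3.29,0]
    - [0,-3.29,0]
    - [0,-3.29,0]
    - [0,-3.29,0]
    - [0,-3.29,0]
    - [0,-3.29,0]
    - [0,-3.29,0]
    - [0,-3.29,0]
    - [0,-3.29,0]
    - [0,-3.29,0]
    - [0,-3.29,0]
  gripper: [1,1,1,1,1,1,1,1,1,1,1]

```text
clock: 1.8
position: [533.9, 405.8, 201.9]
ee_rot: [-0.001, 0.707, -0.707, 0.001]
contact_force: [-0.2, 0.6, -0.4]
gripper_width: 85.5
```

```bash
python3 - <<'E'
from h import *
im,T=campose('wrist'); save(im,'w1.png',None,1.4); np.save('w1T.npy',T)
look('wrist',im,T,['knob','knob_nose'])
print(arm.read_state()['position'])
plan([440,20,200],90);plan([500,70,200],90);plan([530,20,200],90)
E
```

```text
knob 0.62 [550. 490.  32.] [185. 172.]
knob 0.59 [545. 409.  33.] [272. 177.]
knob_nose 0.82 [544. 488.  35.] [187. 179.]
knob_nose 0.66 [545. 411.  33.] [270. 177.]
[534.32007844 405.3593257  201.70816698]
plan [440, 20, 200] 90 tr [1.895 0.03  7.705] rot [ 0.004  0.008 -0.002]
plan [500, 70, 200] 90 tr [0.694 0.031 6.706] rot [ 0.004  0.008 -0.002]
plan [530, 20, 200] 90 tr [0.095 0.03  7.707] rot [ 0.004  0.008 -0.002]
```

View pics/w1.png

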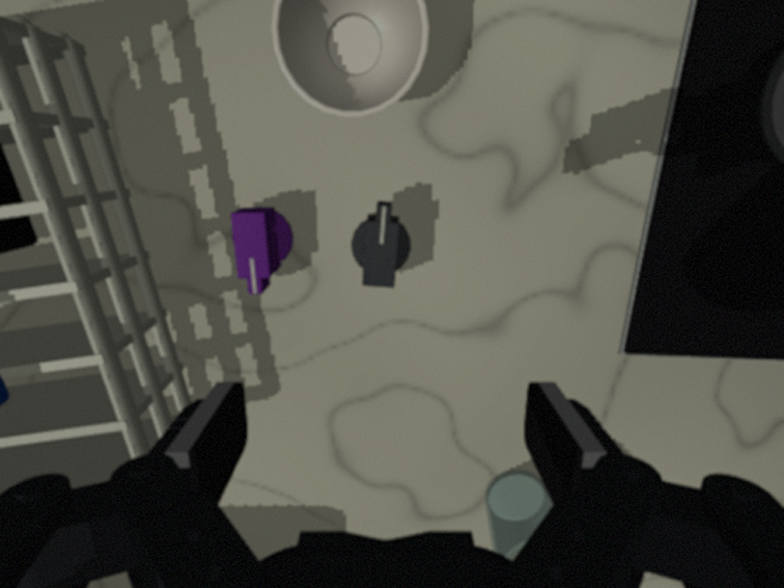

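Picture 2: the dark knob is at (381,245), scaled 1.4, with its nose toward (384,205), so it points away from the robot. The purple one is at (258,248) and points the other way. Next I look at the stem and burner.

Call:
jog_arm:
  translation:
    - [0,0.3,7.9]
    - [0,0.3,7.9]
    - [0,0.3,7.9]
    - [0,0.3,7.9]
    - [0,0.3,7.9]
    - [0,0.3,7.9]
    - [0,0.3,7.9]
    - [0,0.3,7.9]
    - [0,0.3,7.9]
    - [0,0.3,7.9]
    - [0,0.3,7.9]
    - [0,0.3,7.9]
    - [0,0.3,7.9]
  rot:
    - [0,0,0]
    - [0,0,0]
    - [0,0,0]
    - [0,0,0]
    - [0,0,0]
    - [0,0,0]
    - [0,0,0]
    - [0,0,0]
    - [0,0,0]
    - [0,0,0]
    - [0,0,0]
    - [0,0,0]
    - [0,0,0]
  gripper: [1,1,1,1,1,1,1,1,1,1,1,1,1]

```text
clock: 3.25
position: [534.9, 11.5, 186.5]
ee_rot: [-0.001, 0.707, -0.707, 0.001]
contact_force: [0.0, -0.1, 0.1]
gripper_width: 85.4
```

```bash
python3 - <<'E'
from h import *
im,T=campose('wrist'); save(im,'w2.png',None,1.4); np.save('w2T.npy',T); np.save('w2.npy',im['frame'])
look('wrist',im,T,['small_burner_seat','stem_tip','tap','fitted_tap','large_burner_seat'],2)
s=arm.read_state();print(s['position'],s['clock'])
T1=np.load('w1T.npy')
for n,p in zip(('back','nose'),px2plane(im,T1,[[379/1.4,285/1.4],[384/1.4,203/1.4]],36)):print(n,p.round(1))
plan([490,-362,120],90);plan([498,-362,120],0)
E
```

```text
small_burner_seat 0.59 [635. -81.  13.] [383.  74.]
stem_tip 0.72 [497.  70.  30.] [213. 231.]
stem_tip 0.57 [642. 110.  14.] [159.  65.]
tap 0.73 [499.  75.  12.] [211. 223.]
fitted_tap 0.67 [501. -30.  52.] [323. 237.]
[534.76132442  10.6366731  186.47382466] 3.55
back [520.8 410.3  36. ]
nose [575.2 407.   36. ]
plan [490, -362, 120] 90 tr [0.907 1.326 7.452] rot [ 0.003  0.011 -0.001]
plan [498, -362, 120] 0 tr [0.747 1.326 7.452] rot [ 1.0000e-03 -1.1239e+01 -3.0000e-03]
```

View pics/w2.png

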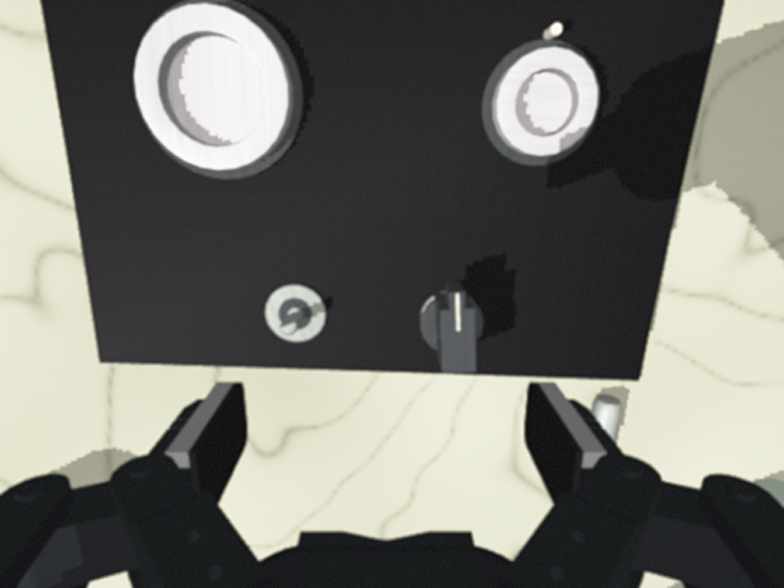

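Picture 3: the small burner's ring is at (546,101), scaled, on the right, with the igniter behind it. The bare stem is at (296,313) and the fitted knob at (455,325).

Call:
jog_arm:
  translation:
    - [0.8,1.0,7.45]
    - [0.8,1.0,7.45]
    - [0.8,1.0,7.45]
    - [0.8,1.0,7.45]
    - [0.8,1.0,7.45]
    - [0.8,1.0,7.45]
    - [0.8,1.0,7.45]
    - [0.8,1.0,7.45]
    - [0.8,1.0,7.45]
    - [0.8,1.0,7.45]
    - [0.8,1.0,7.45]
    - [0.8,1.0,7.45]
  rot:
    - [0,0,0]
    - [0,0,0]
    - [0,0,0]
    - [0,0,0]
    - [0,0,0]
    - [0,0,0]
    - [0,0,0]
    - [0,0,0]
    - [0,0,0]
    - [0,0,0]
    - [0,0,0]
    - [0,0,0]
  gripper: [1,1,1,1,1,1,1,1,1,1,1,1]

```text
clock: 4.75
position: [495.9, -360.8, 136.8]
ee_rot: [-0.001, 0.707, -0.707, 0.001]
contact_force: [-0.1, 1.0, 0.4]
gripper_width: 85.2
```

```bash
python3 - <<'E'
from h import *
im,T=campose('wrist')
# burner from w2: largest bright blob
f=np.load('w2.npy');T2=np.load('w2T.npy');g=cv2.cvtColor(f,cv2.COLOR_RGB2GRAY)
def ell(g,T,box,z,lo,hi):
    u0,v0,u1,v1=box;m=cv2.inRange(g[v0:v1,u0:u1],lo,hi)
    c=max(cv2.findContours(m,cv2.RETR_EXTERNAL,cv2.CHAIN_APPROX_NONE)[0],key=cv2.contourArea)
    c=cv2.convexHull(c)[:,0]+[u0,v0]
    P=px2plane(im,T,c,z)[:,:2]; (x,y),r=cv2.minEnclosingCircle(P.astype(np.float32))
    A=np.c_[2*P,np.ones(len(P))];s=np.linalg.lstsq(A,(P**2).sum(1),rcond=None)[0]
    print('mec',x,y,r,'fit',s[:2],np.sqrt(s[2]+s[0]**2+s[1]**2))
ell(g,T2,(345,25,432,120),24,150,255)
g=cv2.cvtColor(im['frame'],cv2.COLOR_RGB2GRAY)
s=arm.read_state();print(s['position'],s['clock'])
look('wrist',im,T,['cap'])
u,v=proj(im,T,[498,-362,16])[0].round().astype(int);print(u,v)
ell(g,T,(max(u-100,0),max(v-100,0),u+100,v+90),16,0,75)
save(im,'w3.png',None,1.2)
E
```

```text
mec 634.9921264648438 -81.9481201171875 30.743776321411133 fit [635.05138519 -82.1218287 ] 30.03438180490193
[ 495.88768682 -360.80702743  136.81386882] 4.8
cap 0.62 [ 351. -291.   29.] [197. 364.]
cap 0.6 [ 496. -367.   13.] [284. 202.]
277 201
mec 495.7847900390625 -365.1191101074219 28.798189163208008 fit [ 495.8487299  -364.59778277] 28.092967958630847
```

View pics/w3.png

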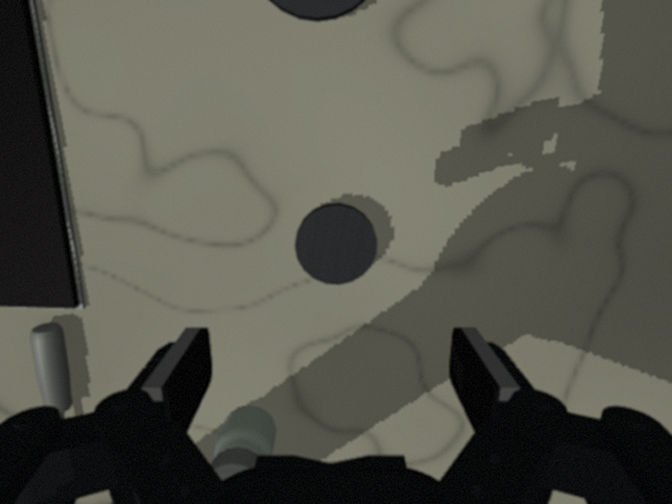

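Picture 3b (the fourth viewed): the small cap is at (336,243), scaled 1.2. The circle fit gives a radius of 28.1, so it is the 56 mm cap. The large cap is at the top edge. Now I go down and grip it.

Call:
jog_arm:
  translation:
    - [0,0.9,0.04]
    - [0,1.8,0.08]
    - [0,2.4,0.08]
    - [0,2.6,0.08]
    - [0,2.7,0.08]
    - [0,2.7,0.08]
    - [0,2.7,0.08]
    - [0,2.7,0.08]
  rot:
    - [0,0,0]
    - [0,0,0]
    - [0,0,0]
    - [0,0,0]
    - [0,0,0]
    - [0,0,0]
    - [0,0,0]
    - [0,0,0]
  gripper: [1,1,1,1,1,1,1,1]

```text
clock: 5.65
position: [497.1, -365.3, 3.6]
ee_rot: [-0.0, -0.707, 0.708, -0.003]
contact_force: [-0.2, 0.0, 0.2]
gripper_width: 85.7
```

Call:
jog_arm:
  translation:
    - [0,0,0]
    - [0,0,0]
    - [0,0,0]
    - [0,0,0]
    - [0,0,0]
    - [0,0,0]
    - [0,0,0]
    - [0,0,0]
    - [0,0,0]
    - [0,0,0]
    - [0,0,0]
    - [0,0,0]
  rot:
    - [0,0,0]
    - [0,0,0]
    - [0,0,0]
    - [0,0,0]
    - [0,0,0]
    - [0,0,0]
    - [0,0,0]
    - [0,0,0]
    - [0,0,0]
    - [0,0,0]
    - [0,0,0]
    - [0,0,0]
  gripper: [0.6,0.6,0.6,0.6,0.6,0.6,0.6,0.6,0.6,0.6,0.6,0.6]

```text
clock: 6.85
position: [497.7, -365.6, 5.2]
ee_rot: [-0.0, -0.706, 0.708, -0.003]
contact_force: [-1.8, 0.9, 6.3]
gripper_width: 53.2
```

```bash
python3 - <<'E'
from h import *
s=arm.read_state();print(s['position'],s['contact_force'],s['gripper_width'])
im,T=campose('side');u,v=proj(im,T,[498,-365,10])[0].astype(int);print(u,v,T[:3,3])
w,_=campose('wrist')
a=cv2.resize(im['frame'][max(v-60,0):v+60,max(u-80,0):u+80],(640,480),interpolation=cv2.INTER_CUBIC)
b=w['frame'][120:420,150:410]; b=cv2.resize(b,(416,480))
h=np.hstack([a,b])[...,::-1];cv2.imwrite('pics/s1.png',cv2.resize(h,(790,360)))
E
```

```text
[ 497.67534453 -365.59916677    5.23248059] [-1.77069498  0.93979224  6.32341948] 53.23426046030716
295 144 [ 368.85265519 1275.42854956 1138.79271285]
```

View pics/s1.png

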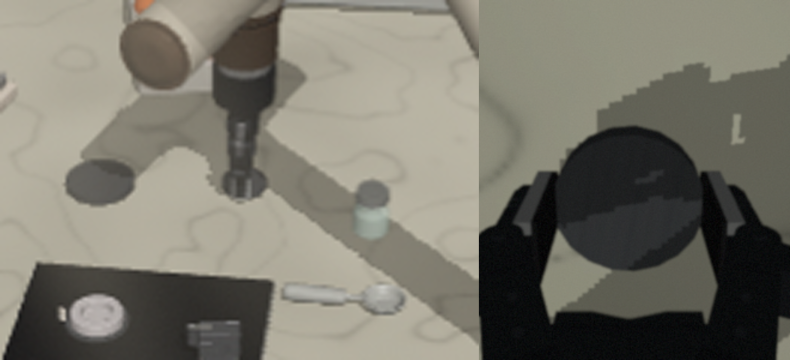

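Picture 5: the pads stand on both sides of the cap's rim, and the cap is centred between them. I close with full force and test the lift.

Call:
jog_arm:
  translation:
    - [0,0,0]
    - [0,0,0]
    - [0,0,0]
    - [0,-0.2,0]
    - [0,-0.5,0]
    - [0,-1,0]
    - [0,-1.3,0]
    - [0,-1.3,0]
    - [0,-1.3,0]
  rot:
    - [0,0,0]
    - [0,0,0]
    - [0,0,0]
    - [0,0,0]
    - [0,0,0]
    - [0,0,0]
    - [0,0,0]
    - [0,0,0]
    - [0,0,0]
  gripper: [0.4,0.4,0.4,0.4,0.4,0.4,0.4,0.4,0.4]

```text
clock: 7.85
position: [497.0, -365.3, 70.2]
ee_rot: [-0.001, -0.706, 0.708, -0.003]
contact_force: [-0.3, -0.1, -1.0]
gripper_width: 53.1
```

```bash
python3 - <<'E'
from h import *
im,T=campose('side');w,Tw=campose('wrist')
s=arm.read_state();print(s['position'],s['contact_force'],s['gripper_width'],s['clock'])
u,v=proj(im,T,s['position'])[0].astype(int)
a=cv2.resize(im['frame'][max(v-60,0):v+60,max(u-80,0):u+80],(640,480),interpolation=cv2.INTER_CUBIC)
b=cv2.resize(w['frame'][120:420,150:410],(416,480))
h=np.hstack([a,b])[...,::-1];cv2.imwrite('pics/s2.png',cv2.resize(h,(790,360)))
g=cv2.cvtColor(w['frame'],cv2.COLOR_RGB2GRAY);np.save('w4.npy',w['frame']);np.save('w4T.npy',Tw)
plan([635,-82,90],90)
E
```

```text
[ 496.47636904 -365.02512514   69.06984408] [-0.06030131  1.02309447 -1.54582823] 52.7456749211502 7.95
plan [635, -82, 90] 90 tr [-2.793 -0.415 -5.65 ] rot [-0.007  0.027 -0.023]
```

View pics/s2.png

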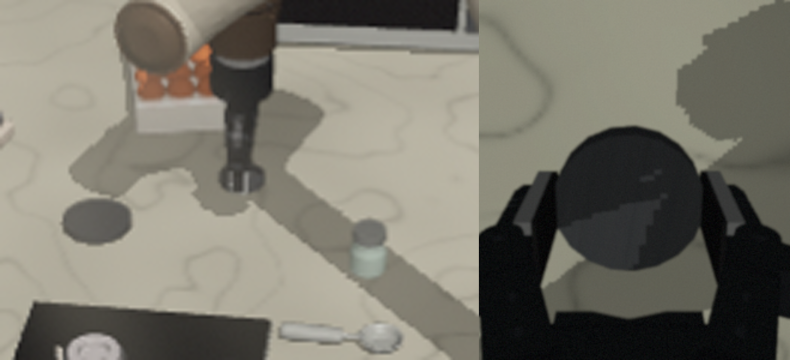

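```bash
python3 - <<'E'
from h import *
w,_=campose('wrist');T=np.load('w4T.npy');s=arm.read_state()
L=np.array([[556,198],[703,198],[630,126],[630,270]],float)
uv=np.c_[150+(L[:,0]/790*1056-640)/1.6,120+L[:,1]/360*480/1.6]
P=px2plane(w,T,uv,s['position'][2]+10.8);print(uv.round(1),(P-s['position']).round(1))
for z in (60,75):
  Q=px2plane(w,T,uv,z);print(z-s['position'][2],np.linalg.norm(Q[1]-Q[0]),np.linalg.norm(Q[3]-Q[2]))
plan([637,-83,75],90)
E
```

```text
[[214.5 285. ]
 [337.3 285. ]
 [276.3 225. ]
 [276.3 345. ]] [[  0.5  26.7  10.8]
 [  0.6 -26.6  10.8]
 [ 28.1   0.   10.8]
 [-30.3  -0.2  10.8]]
-8.980006061524591 61.30739244297757 67.17533653556143
6.019993938475409 55.24392253073483 60.531510796161335
plan [637, -83, 75] 90 tr [-2.832 -0.117 -5.63 ] rot [-0.007  0.028 -0.022]
```

Picture 6: the cap is lifted level in the grip, its centre about 1 mm from the TCP. I carry it over the small burner.

Call:
jog_arm:
  translation:
    - [-2.81,0.1,-5.63]
    - [-2.81,0.1,-5.63]
    - [-2.81,0.1,-5.63]
    - [-2.81,0.1,-5.63]
    - [-2.81,0.1,-5.63]
    - [-2.81,0.1,-5.63]
    - [-2.81,0.1,-5.63]
    - [-2.81,0.2,-5.63]
    - [-2.81,0.3,-5.63]
    - [-2.81,0.3,-5.63]
    - [-2.81,0.3,-5.63]
    - [-2.81,0.3,-5.63]
  rot:
    - [0,0.03,-0.02]
    - [0,0.03,-0.02]
    - [0,0.03,-0.02]
    - [0,0.03,-0.02]
    - [0,0.03,-0.02]
    - [0,0.03,-0.02]
    - [0,0.03,-0.02]
    - [0,0.03,-0.02]
    - [0,0.03,-0.02]
    - [0,0.03,-0.02]
    - [0,0.03,-0.02]
    - [0,0.03,-0.02]
  gripper: [0.4,0.4,0.4,0.4,0.4,0.4,0.4,0.4,0.4,0.4,0.4,0.4]

```text
clock: 9.2
position: [635.6, -84.2, 54.3]
ee_rot: [-0.001, -0.707, 0.707, 0.001]
contact_force: [-0.0, 0.6, -0.8]
gripper_width: 53.0
```

```bash
python3 - <<'E'
from h import *
w,Tw=campose('wrist');s=arm.read_state();print(s['position'],s['contact_force'],s['gripper_width'],s['clock'])
f=w['frame'].copy()
t=np.linspace(0,6.28,60)
for c,col in (((635,-82),(0,255,0)),((636,-83),(255,0,0))):
  q=proj(w,Tw,np.c_[c[0]+30*np.cos(t),c[1]+30*np.sin(t),0*t+24]);cv2.polylines(f,[q.astype(int)],True,col,1)
cv2.imwrite('pics/w5.png',cv2.resize(f[100:400,120:440],(800,600)if 0 else (640,600))[...,::-1])
plan([636,-83,25],90)
E
```

```text
[635.82463906 -84.05084576  54.40030142] [ 0.15992686 -0.95448884 -0.41424996] 53.03523475367183 9.25
plan [636, -83, 25] 90 tr [-0.003  0.588 -0.022] rot [-0.007 -0.012 -0.005]
```

View pics/w5.png

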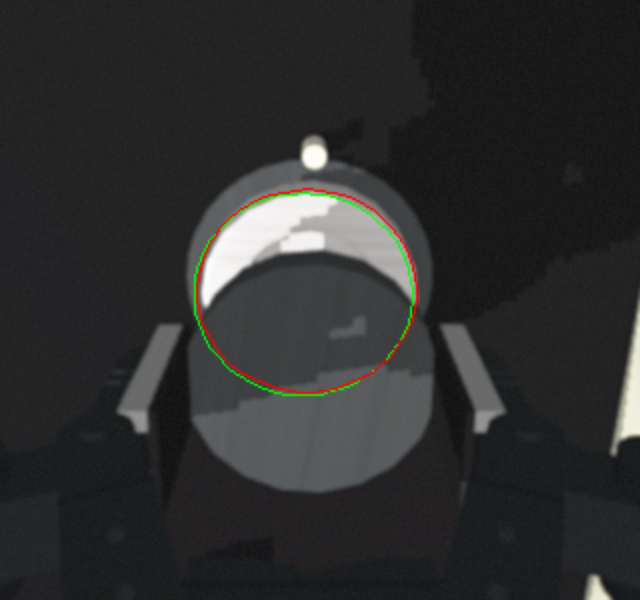

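Picture 7: the ring (y 193–305) agrees with the measured circle to within about 1 mm. The cap's top face runs from row 264 to 492, which puts its centre about 3 mm behind the TCP, so I shift +2 mm in x and lower.

Call:
jog_arm:
  translation:
    - [-0.044,0.15,-0.015]
    - [-0.044,0.3,-0.015]
    - [-0.044,0.4,-0.015]
    - [-0.044,0.48,-0.015]
    - [-0.044,0.54,-0.015]
    - [-0.044,0.58,-0.015]
    - [-0.044,0.61,-0.015]
    - [-0.044,0.62,-0.015]
    - [-0.044,0.62,-0.015]
  rot:
    - [0,0,0]
    - [0,0,0]
    - [0,0,0]
    - [0,0,0]
    - [0,0,0]
    - [0,0,0]
    - [0,0,0]
    - [0,0,0]
    - [0,0,0]
  gripper: [0.4,0.4,0.4,0.4,0.4,0.4,0.4,0.4,0.4]

```text
clock: 10.15
position: [638.1, -83.3, 23.5]
ee_rot: [-0.001, -0.707, 0.707, 0.0]
contact_force: [0.7, 1.1, -1.1]
gripper_width: 52.8
```

```bash
python3 - <<'E'
from h import *
for i in range(2):
  w,Tw=campose('wrist');s=arm.read_state();print(s['position'],s['contact_force'],s['wrist_torque'],s['gripper_width'],s['clock'])
cv2.imwrite('pics/w6.png',cv2.resize(w['frame'][100:400,120:440],(640,600))[...,::-1])
E
```

```text
[638.09799581 -83.28984486  23.51111692] [-0.74704979  0.25642334 -1.10124216] [-0.05821342  0.01694652  0.00037574] 53.014112957750996 10.2
[638.10102069 -83.32605517  23.53786688] [ 0.3459386   0.63863711 -0.67224733] [-0.10789122 -0.06174491 -0.00700519] 52.588941094511895 10.25
```

View pics/w6.png

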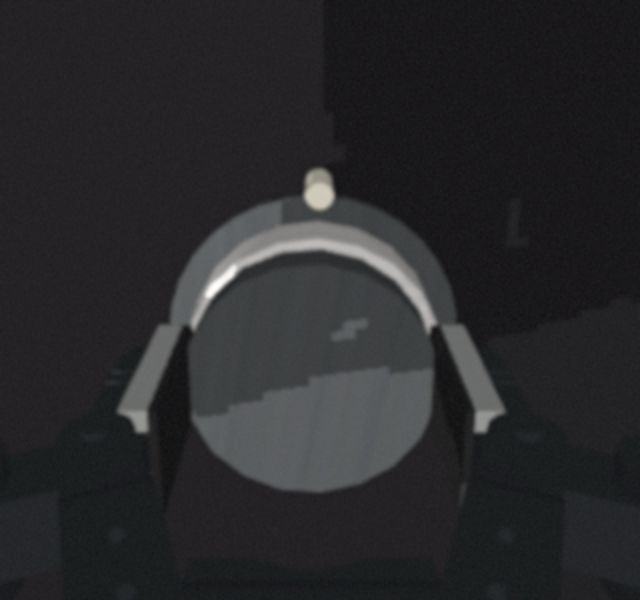

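Picture 8: the cap sits concentric over the ring at z 23.5 with no contact force, so the spigot is inside. I lower until it touches, then release.

Call:
jog_arm:
  translation:
    - [0,0.02,0]
    - [0,0.04,0]
    - [0,0.06,0]
    - [0,0.06,0]
    - [0,0.06,0]
  rot:
    - [0,0,0]
    - [0,0,0]
    - [0,0,0]
    - [0,0,0]
    - [0,0,0]
  gripper: [0.4,0.4,0.4,0.4,0.4]

```text
clock: 10.75
position: [638.2, -83.3, 23.2]
ee_rot: [-0.001, -0.707, 0.708, -0.0]
contact_force: [-5.6, 2.2, 12.2]
gripper_width: 53.2
```

Call:
jog_arm:
  translation:
    - [0,0,0]
    - [0,0,0]
    - [0,0,0]
    - [0,0,0]
    - [0,0,0]
    - [0,0,0]
    - [0,-0.4,0]
    - [0,-1,0]
    - [0,-2,0]
    - [0,-2,0]
    - [0,-2,0]
  rot:
    - [0,0,0]
    - [0,0,0]
    - [0,0,0]
    - [0,0,0]
    - [0,0,0]
    - [0,0,0]
    - [0,0,0]
    - [0,0,0]
    - [0,0,0]
    - [0,0,0]
    - [0,0,0]
  gripper: [0.9,0.9,0.9,0.9,0.9,0.9,0.9,0.9,0.9,0.9,0.9]

```text
clock: 11.85
position: [638.8, -83.0, 125.0]
ee_rot: [-0.002, -0.707, 0.707, -0.001]
contact_force: [0.1, 0.3, -0.8]
gripper_width: 77.0
```

```bash
python3 - <<'E'
from h import *
w,Tw=campose('wrist');s=arm.read_state();print(s['position'],s['contact_force'],s['gripper_width'],s['clock'])
f=w['frame'].copy();np.save('w7.npy',f)
t=np.linspace(0,6.28,60)
for c,r,z,col in (((635,-83.3),28,34,(0,255,0)),((635,-83.3),30,24,(255,0,0))):
  q=proj(w,Tw,np.c_[c[0]+r*np.cos(t),c[1]+r*np.sin(t),0*t+z]);cv2.polylines(f,[q.astype(int)],True,col,1)
u,v=proj(w,Tw,[635,-83,30])[0].astype(int);print(u,v)
A=cv2.resize(f[v-70:v+70,u-70:u+70],(400,400),interpolation=cv2.INTER_CUBIC)
B=cv2.resize(w['frame'][v-70:v+70,u-70:u+70],(400,400),interpolation=cv2.INTER_CUBIC)
cv2.imwrite('pics/w7.png',np.hstack([A,B])[...,::-1])
plan([480,73,140],90)
E
```

```text
[637.6612948  -83.07529803 123.20539504] [-0.53707411 -0.52048679 -0.93735077] 76.86737491373675 11.9
275 218
plan [480, 73, 140] 90 tr [ 3.157 -0.344 -3.117] rot [-0.006 -0.011 -0.011]
```

View pics/w7.png

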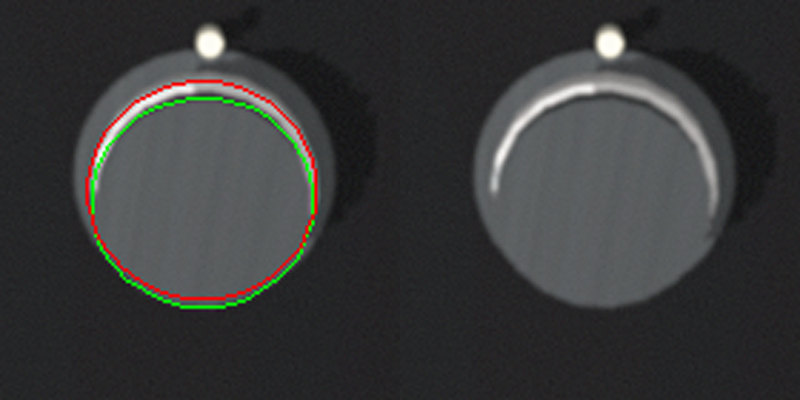

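Picture 9: the predicted outlines of the seated cap (green) and the ring (red) match the image, so the cap is seated level and released. Next is a close look at the stem.

Call:
jog_arm:
  translation:
    - [3.22,0.26,-3.12]
    - [3.22,0.26,-3.12]
    - [3.22,0.26,-3.12]
    - [3.22,0.26,-3.12]
    - [3.22,0.26,-3.12]
    - [3.22,0.8,-3.12]
    - [3.22,1.26,-3.12]
    - [3.22,1.26,-3.12]
    - [3.22,1.26,-3.12]
    - [3.22,1.26,-3.12]
  rot:
    - [0,0,0]
    - [0,0,0]
    - [0,0,0]
    - [0,0,0]
    - [0,0,0]
    - [0,0,0]
    - [0,0,0]
    - [0,0,0]
    - [0,0,0]
    - [0,0,0]
  gripper: [0.9,0.9,0.9,0.9,0.9,0.9,0.9,0.9,0.9,0.9]

```text
clock: 12.9
position: [477.6, 73.1, 60.3]
ee_rot: [-0.001, -0.707, 0.707, -0.0]
contact_force: [-0.4, 0.6, -0.3]
gripper_width: 77.0
```

```bash
python3 - <<'E'
from h import *
w,Tw=campose('wrist');s=arm.read_state();print(s['position'],s['clock'])
np.save('w8.npy',w['frame']);np.save('w8T.npy',Tw)
u,v=proj(w,Tw,[499,73,36])[0].astype(int);print('crop origin',u-35,v-35)
cv2.imwrite('pics/w8.png',cv2.resize(w['frame'][v-35:v+35,u-35:u+35],(560,560),interpolation=cv2.INTER_CUBIC)[...,::-1])
look('wrist',w,Tw,['stem_tip','tap'],1)
E
```

```text
[477.71989252  73.20438423  60.54790154] 12.95
crop origin 241 179
stem_tip 0.86 [496.  74.  30.] [274. 217.]
tap 0.77 [502.  75.   7.] [273. 196.]
```

View pics/w8.png

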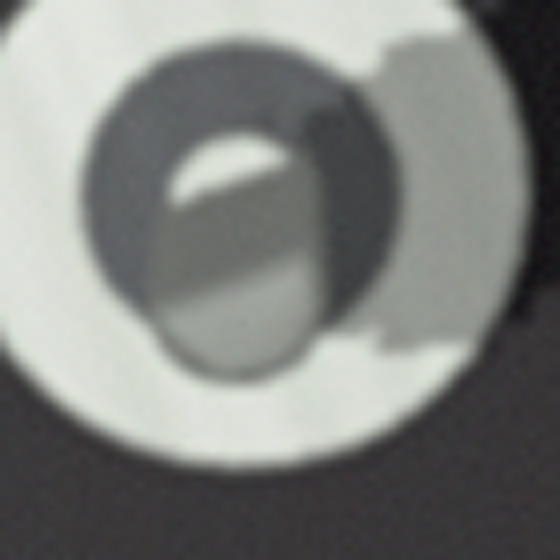

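Picture 10: the stem's flat faces up in the image (away from the robot) and is tilted. Its tip edge runs from (160,310) to (305,260) in the 8× crop.

```bash
python3 - <<'E'
from h import *
w,_=campose('wrist');T=np.load('w8T.npy');f=np.load('w8.npy');o=np.array([241,179])
g=cv2.cvtColor(f,cv2.COLOR_RGB2GRAY)[179:249,241:311]
G=cv2.GaussianBlur(cv2.resize(g,(560,560),interpolation=cv2.INTER_CUBIC).astype(float),(0,0),5)
def line(slope_pts,sgn,z):
    (x0,y0),(x1,y1)=slope_pts;pts=[]
    for x in np.arange(x0,x1,4):
        y=y0+(y1-y0)*(x-x0)/(x1-x0);r=np.arange(int(y)-22,int(y)+23)
        d=sgn*(G[r+1,int(x)]-G[r-1,int(x)]);pts.append([x,r[d.argmax()]])
    P=px2plane(w,T,o+np.array(pts)/8-0.44,z)
    vx,vy,px,py=cv2.fitLine(P[:,:2].astype(np.float32),cv2.DIST_HUBER,0,.01,.01).ravel()
    n=np.array([-vy,vx]);n*=np.sign(n[0]);res=P[:,:2]@n;print('line z',z,'normal deg',np.degrees(np.arctan2(n[1],n[0])).round(1),'off',np.median(res).round(2),'sd',res.std().round(2));return n,np.median(res)
line([(185,300),(290,265)],1,36)
line([(185,200),(280,168)],-1,8)
# bezel
m=cv2.inRange(g,100,255);c=max(cv2.findContours(cv2.copyMakeBorder(m,0,0,0,0,0),cv2.RETR_EXTERNAL,cv2.CHAIN_APPROX_NONE)[0],key=cv2.contourArea)
full=cv2.cvtColor(f,cv2.COLOR_RGB2GRAY)[140:260,220:340];m=cv2.inRange(full,105,255)
c=max(cv2.findContours(m,cv2.RETR_EXTERNAL,cv2.CHAIN_APPROX_NONE)[0],key=cv2.contourArea)
c=cv2.convexHull(c)[:,0]+[220,140];
def fit(P):
    A=np.c_[2*P,np.ones(len(P))];s=np.linalg.lstsq(A,(P**2).sum(1),rcond=None)[0];return s[:2].round(2),np.sqrt(s[2]+s@[*s[:2],0]).round(2)
for z in(8,10):print('bezel',z,fit(px2plane(w,T,c,z)[:,:2]))
# stem tip bottom arc, from picture
L=np.array([[160,330],[180,358],[210,376],[240,381],[270,377],[300,358],[316,335]])
for z in (34.5,36):print('tip',z,fit(px2plane(w,T,o+L/8-.44,z)[:,:2]),px2plane(w,T,o+np.array([[155,300],[322,290],[240,381]])/8-.44,z)[:,:2].round(1))
# knob from picture 2
T1=np.load('w1T.npy');p=px2plane(w,T1,np.array([[362,284],[395,286],[384,203]])/1.4,36);print(p.round(1))
E
```

```text
line z 36 normal deg 21.5 off 492.67 sd 0.08
line z 8 normal deg 20.1 off 494.53 sd 0.07
bezel 8 (array([497.2 ,  76.27]), np.float64(21.53))
bezel 10 (array([497.77,  76.25]), np.float64(21.3))
tip 34.5 (array([497.69,  75.89]), np.float64(5.52)) [[497.8  81.4]
 [498.5  70.5]
 [492.2  75.9]]
tip 36 (array([498.18,  75.87]), np.float64(5.47)) [[498.3  81.3]
 [498.9  70.6]
 [492.7  75.9]]
[[521.5 421.7  36. ]
 [520.1 399.5  36. ]
 [575.2 407.   36. ]]
```

```bash
python3 - <<'E'
from h import *
s=arm.read_state();print(s['clock'],s['joints'].round(2))
plan([528,409,90],86.2)
E
```

```text
13.1 [ 0.49  0.35 -0.56  0.   -0.66  1.08]
plan [528, 409, 90] 86.2 tr [-1.    -0.587 -6.719] rot [-0.     0.462 -0.022]
```

Call:
jog_arm:
  translation:
    - [0,-0.8,0]
    - [-0.2,-1.2,-1]
    - [-1,-1.2,-6.72]
    - [-1,-1.2,-6.72]
    - [-1,-1.2,-6.72]
    - [-1,-1.2,-6.72]
    - [-1,-1.2,-6.72]
    - [-1,-1.2,-6.72]
    - [-1,-1.2,-6.72]
    - [-1,-0.6,-6.72]
    - [-1,-0.6,-6.72]
    - [-1,-0.6,-6.72]
  rot:
    - [0,0,0]
    - [0,0,0]
    - [0,0.46,0]
    - [0,0.46,0]
    - [0,0.46,0]
    - [0,0.46,0]
    - [0,0.46,0]
    - [0,0.46,0]
    - [0,0.46,0]
    - [0,0.46,0]
    - [0,0.46,0]
    - [0,0.46,0]
  gripper: [0.52,0.52,0.52,0.52,0.52,0.52,0.52,0.52,0.52,0.52,0.52,0.52]

```text
clock: 14.3
position: [527.9, 408.1, 90.6]
ee_rot: [-0.024, -0.706, 0.707, 0.023]
contact_force: [-0.2, -0.3, 0.5]
gripper_width: 44.6
```

```bash
cat >> h.py <<'E'
def knobfit(w,T,z,box,lo=0,hi=80):
    "silhouette of bar+nose top is hard; show crop with predicted outline"
E
python3 - <<'E'
from h import *
w,Tw=campose('wrist');s=arm.read_state();print(s['position'],s['gripper_width'],s['clock'])
np.save('w9.npy',w['frame']);np.save('w9T.npy',Tw)
u,v=proj(w,Tw,[545,409,36])[0].astype(int);print('crop',u-80,v-80)
cv2.imwrite('pics/w9.png',cv2.resize(w['frame'][v-80:v+80,u-80:u+80],(600,600),interpolation=cv2.INTER_CUBIC)[...,::-1])
E
```

```text
[528.52382478 408.67691831  91.65510727] 44.314583242849324 14.35
crop 192 126
```

View pics/w9.png

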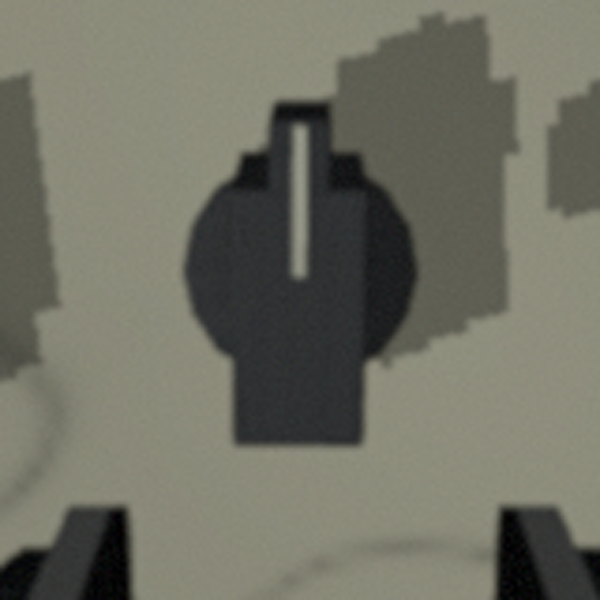

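Picture 11: the knob's bar top spans (235..362, 190..444) and its nose end is at (302,118). It is aligned with the jaws.

```bash
python3 - <<'E'
from h import *
w,_=campose('wrist');T=np.load('w9T.npy');o=np.array([192,126])
P=px2plane(w,T,o+np.array([[235,443.5],[361.5,443.5],[233,190],[365,190],[302,119],[299,280],[301,125]])/3.75-.37,36)[:,:2]
print(P.round(1))
b=P[:2].mean(0);fr=P[2:4].mean(0)
for a,c in((b,fr),(b,P[4]),(P[5],P[6])):d=c-a;print(np.hypot(*d).round(1),np.degrees(np.arctan2(d[1],d[0])).round(1))
ang=np.radians(-3.5);c=b+22*np.array([np.cos(ang),np.sin(ang)]);c2=P[4]-33*np.array([np.cos(ang),np.sin(ang)]);print('centre',c,c2)
C=(c+c2)/2;plan([C[0],C[1],6],86.4)
E
```

```text
[[521.4 421.8]
 [520.  400.8]
 [564.1 418.5]
 [562.7 397.9]
 [574.4 406.9]
 [548.8 409.2]
 [573.5 407.2]]
42.8 -4.2
53.8 -4.6
24.7 -4.7
centre [542.68613083 409.92051166] [541.4630356  408.95249127]
plan [np.float64(542.0745832151456), np.float64(409.4365014664627), 6] 86.4 tr [-0.257  1.725 -0.024] rot [ 0.01  -0.025 -0.033]
```

Call:
jog_arm:
  translation:
    - [-0.26,0.3,-0.02]
    - [-0.26,0.9,-0.02]
    - [-0.26,1.3,-0.02]
    - [-0.26,1.5,-0.02]
    - [-0.26,1.62,-0.02]
    - [-0.26,1.65,-0.02]
    - [-0.26,1.65,-0.02]
    - [-0.26,1.65,-0.02]
  rot:
    - [0,0.09,0]
    - [0,0.09,0]
    - [0,0.09,0]
    - [0,0.09,0]
    - [0,0.09,0]
    - [0,0.09,0]
    - [0,0.09,0]
    - [0,0.09,0]
  gripper: [0.52,0.52,0.52,0.52,0.52,0.52,0.52,0.52]

```text
clock: 15.2
position: [542.8, 409.8, 11.0]
ee_rot: [0.03, 0.708, -0.706, -0.026]
contact_force: [0.1, -0.0, -0.5]
gripper_width: 44.4
```

Call:
jog_arm:
  translation:
    - [0,0,0]
    - [0,0,0]
    - [0,0,0]
    - [0,0,0]
    - [0,0,0]
    - [0,0,0]
    - [0,0,0]
    - [0,0,0]
  rot:
    - [0,0,0]
    - [0,0,0]
    - [0,0,0]
    - [0,0,0]
    - [0,0,0]
    - [0,0,0]
    - [0,0,0]
    - [0,0,0]
  gripper: [0,0,0,0,0,0,0,0]

```text
clock: 16.0
position: [543.3, 410.5, 12.3]
ee_rot: [0.03, 0.708, -0.705, -0.025]
contact_force: [-1.7, 0.1, 6.4]
gripper_width: 21.1
```

Call:
jog_arm:
  translation:
    - [0,-0.3,0]
    - [0,-0.9,0]
    - [0,-1.8,0]
    - [0,-1.8,0]
    - [0,-1.8,0]
  rot:
    - [0,0,0]
    - [0,0,0]
    - [0,0,0]
    - [0,0,0]
    - [0,0,0]
  gripper: [0,0,0,0,0]

```text
clock: 16.5
position: [542.9, 410.6, 104.3]
ee_rot: [0.031, 0.709, -0.704, -0.024]
contact_force: [-0.1, -0.1, -1.4]
gripper_width: 21.0
```

```bash
python3 - <<'E'
from h import *
w,T=campose('wrist');s=arm.read_state();print(s['position'],s['contact_force'],s['gripper_width'],s['clock'],s['joints'].round(2))
np.save('w10.npy',w['frame']);np.save('w10T.npy',T)
R0=R.from_quat(s['ee_rot']).as_matrix();print(R0.round(3))
g=cv2.cvtColor(w['frame'],cv2.COLOR_RGB2GRAY)
c=proj(w,T,s['position']+[0,0,23.7])[0].astype(int);print(c)
x0,y0=c-[20,60];sub=g[y0:y0+90,x0:x0+40]
for r in sub[::5,::2]:print(*r)
look('wrist',w,T,['knob','knob_nose'],1)
E
```

```text
[542.14721715 409.87449625 102.54925105] [-0.75825405 -0.27132883 -1.84746492] 20.94044628670692 16.55 [ 0.89  0.58 -0.02  0.   -0.97  0.6 ]
[[-0.997  0.007 -0.079]
 [ 0.079  0.004 -0.997]
 [-0.007 -1.    -0.005]]
[277 301]
24 19 21 29 33 36 27 40 84 105 95 46 32 30 34 29 21 20 23 21
21 22 23 26 31 35 29 38 85 102 93 47 32 34 33 29 24 23 23 25
25 20 25 27 33 33 31 40 82 103 95 46 31 32 30 29 21 23 17 25
33 32 31 31 30 31 30 35 84 104 94 47 29 31 33 31 31 35 31 32
34 32 36 34 35 36 32 41 84 104 93 49 33 35 35 34 35 32 34 35
32 31 28 32 30 31 33 35 83 104 93 46 31 33 34 33 32 39 49 48
34 33 33 33 33 32 31 37 84 102 95 46 32 34 32 33 31 40 52 51
34 34 32 36 30 29 33 38 84 101 92 46 33 31 33 33 35 39 49 50
32 31 33 33 35 35 32 35 84 102 89 42 32 34 31 36 31 34 50 48
32 34 31 33 32 32 33 39 85 103 88 41 32 33 31 33 33 37 47 50
33 34 31 33 35 31 33 31 32 31 33 33 32 33 28 31 32 35 35 33
33 33 32 35 32 33 33 32 32 33 33 29 35 31 33 31 35 29 34 34
35 31 27 31 32 33 34 32 32 34 33 31 33 35 33 35 33 35 33 29
28 32 34 33 35 32 35 33 36 34 35 33 31 31 33 33 34 30 33 35
29 33 29 32 33 30 32 33 35 35 31 35 32 31 35 35 34 33 45 43
32 33 33 33 33 33 32 31 32 33 48 50 51 50 51 51 52 51 51 51
34 31 35 35 39 42 43 49 50 50 51 49 51 50 50 48 49 51 52 50
42 48 48 50 52 49 50 51 50 49 50 47 52 47 52 49 51 49 49 48
knob 0.85 [551. 410. 125.] [276. 280.]
knob_nose 0.9 [556. 412. 126.] [270. 270.]
```

```bash
python3 - <<'E'
from h import *
w,_=campose('wrist');T=np.load('w10T.npy');f=np.load('w10.npy');s=arm.read_state()
p=np.array([542.147,409.874,102.549]);R0=R.from_quat(s['ee_rot']).as_matrix()
g=cv2.cvtColor(f,cv2.COLOR_RGB2GRAY).astype(float)
col=g[270:320,275:277].mean(1);k=np.where(col>68)[0].max()+270
frac=(col[k-270+1]-33)/70;vb=k+.5+frac
col=g[120:300,275:277].mean(1);kt=np.where(col>68)[0];vt=kt.min()+120-.5
cs=[]
for v in range(int(vt)+4,int(vb)-3):
    r=np.clip(g[v,266:288]-50,0,None);cs.append([(r*np.arange(266,288)).sum()/r.sum(),v])
cs=np.array(cs);print('rows',vt,vb,'col',cs[:3,0],cs[-3:,0])
q=np.array([[cs[-1,0],vb],[cs[0,0],vt]])
for dz in (22,23.7,25):
    P=px2plane(w,T,q,p[2]+dz)-p;print(dz,'line ends tool:',(P@R0)[:,[0,2]].round(2),'len',np.linalg.norm(P[1]-P[0]).round(2))
# same for table view w9
T=np.load('w9T.npy');g=cv2.cvtColor(np.load('w9.npy'),cv2.COLOR_RGB2GRAY).astype(float)
o=[192,126];P=px2plane(w,T,o+np.array([[299,280],[301,122]])/3.75-.37,36);print(P.round(2),np.linalg.norm(P[1]-P[0]))
E
```

```text
rows 119.5 288.73571428571427 col [276.45224172 276.48590865 276.50072429] [275.10569106 275.19672131 275.18367347]
22 line ends tool: [[ -4.86  -1.  ]
 [-70.75  -0.56]] len 65.9
23.7 line ends tool: [[ -5.83  -0.99]
 [-70.81  -0.56]] len 64.98
25 line ends tool: [[ -6.57  -0.98]
 [-70.86  -0.56]] len 64.28
[[548.84 409.18  36.  ]
 [573.95 407.12  36.  ]] 25.198815661509613<stdin>:10: RuntimeWarning: invalid value encountered in scalar divide
```

```bash
python3 - <<'E'
from h import *
s=arm.read_state();print(s['position'],s['joints'].round(2))
plan([498.9,75.9,60],110.8)
E
```

```text
[541.89789643 409.39962144 100.74133205] [ 0.89  0.58 -0.02  0.   -0.97  0.6 ]
plan [498.9, 75.9, 60] 110.8 tr [0.34  0.797 6.719] rot [ 0.008 -3.161 -0.043]
```

Call:
jog_arm:
  translation:
    - [0.34,0,6.72]
    - [0.34,0,6.72]
    - [0.34,0,6.72]
    - [0.34,0,6.72]
    - [0.34,0,6.72]
    - [0.34,0,6.72]
    - [0.34,0.3,6.72]
    - [0.34,0.6,6.72]
    - [0.34,0.8,6.72]
    - [0.34,0.8,6.72]
    - [0.34,0.8,6.72]
    - [0.34,0.8,6.72]
    - [0.34,0.8,6.72]
  rot:
    - [0,-3.16,-0.04]
    - [0,-3.16,-0.04]
    - [0,-3.16,-0.04]
    - [0,-3.16,-0.04]
    - [0,-3.16,-0.04]
    - [0,-3.16,-0.04]
    - [0,-3.16,-0.04]
    - [0,-3.16,-0.04]
    - [0,-3.16,-0.04]
    - [0,-3.16,-0.04]
    - [0,-3.16,-0.04]
    - [0,-3.16,-0.04]
    - [0,-3.16,-0.04]
  gripper: [0,0,0,0,0,0,0,0,0,0,0,0,0]

```text
clock: 18.0
position: [499.4, 76.6, 60.3]
ee_rot: [-0.127, 0.696, -0.695, 0.129]
contact_force: [-0.1, -0.5, -0.8]
gripper_width: 20.8
```

```bash
python3 - <<'E'
from h import *
w,T=campose('wrist');s=arm.read_state();print(s['position'],s['contact_force'],s['gripper_width'],s['clock'])
R0=R.from_quat(s['ee_rot']).as_matrix();print(R0.round(3))
f=w['frame'];g=cv2.cvtColor(f,cv2.COLOR_RGB2GRAY)
# bezel around: print circle proj and knob line
t=np.linspace(0,6.28,60);fr=f.copy()
q=proj(w,T,np.c_[497.6+21*np.cos(t),76.1+21*np.sin(t),0*t+9]);cv2.polylines(fr,[q.astype(int)],True,(0,255,0),1)
cv2.imwrite('pics/w11.png',cv2.resize(np.vstack([fr[120:390,140:410]]),(594,594),interpolation=cv2.INTER_CUBIC)[...,::-1])
plan([498.9,75.9,38],110.8)
E
```

```text
[499.24826536  76.49608859  60.32436413] [ 0.3783278   0.25090941 -1.0318229 ] 20.844979540884903 18.05
[[-0.935  0.001  0.356]
 [-0.356  0.002 -0.935]
 [-0.002 -1.    -0.001]]
plan [498.9, 75.9, 38] 110.8 tr [0.012 0.446 0.009] rot [ 0.007  0.006 -0.013]
```

View pics/w11.png

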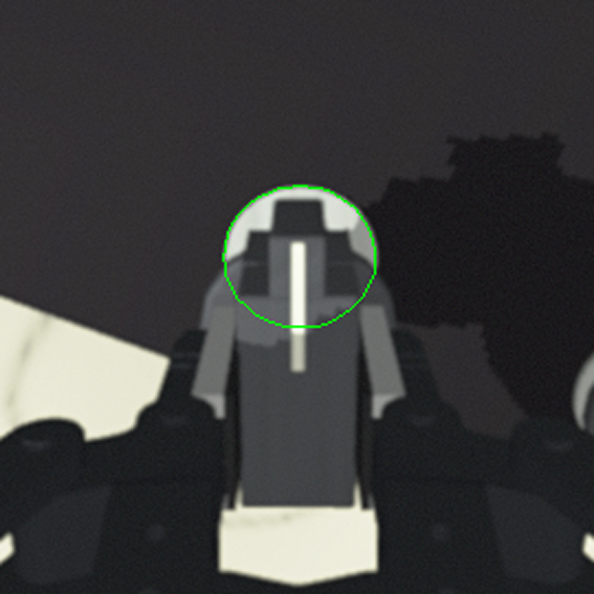

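Picture 12: the bezel matches the predicted circle from this yaw too. The knob's line is at column 297 and the bezel's centre at about 300. I recompute the in-hand offset purely in the tool frame, because the earlier figure mixed two drifting readings.

```bash
python3 - <<'E'
from h import *
w,T=campose('wrist');s=arm.read_state();print(s['position'])
Tc=np.array(w['T_tool_cam'])
def tool(uv,yt):  # intersect with plane tool y = yt
    p=cv2.undistortPoints(np.array(uv,float).reshape(-1,1,2),np.array(w['mtx']),np.array(w['distortion']))[:,0]
    d=np.c_[p,np.ones(len(p))]@Tc[:3,:3].T;o=Tc[:3,3];return (o+d*((yt-o[1])/d[:,1])[:,None])[:,[0,2]].round(2)
print('line back (lift view)',tool([[275.2,288.7]],-23.7),tool([[275.2,288.7]],-25),tool([[275.2,288.7]],-22))
o=np.array([140,120])
print('now: line back, nose tip(top), bar back mid',tool(o+np.array([[297.5,371],[299,236],[299.5,507]])/2.2-.27,-23.7))
# ring fit of bezel arc now
P=[[224,258],[240,215],[265,194],[300,186],[335,193],[362,215],[376,250]]
q=tool(o+np.array(P)/2.2-.27,s['position'][2]-9)
A=np.c_[2*q,np.ones(len(q))];x=np.linalg.lstsq(A,(q**2).sum(1),rcond=None)[0];print('bezel tool',x[:2],np.sqrt(x[2]+x[:2]@x[:2]))
R0=R.from_quat(s['ee_rot']).as_matrix();d=np.array([498,76,0])-s['position'];print('stem tool',(R0.T@d).round(2))
E
```

```text
[499.15401407  76.34722532  60.2765429 ]
line back (lift view) [[-6.58 -0.83]] [[-7.33 -0.83]] [[-5.59 -0.82]]
now: line back, nose tip(top), bar back mid [[ -6.72  -0.92]
 [-32.25  -0.67]
 [ 22.13  -0.54]]
bezel tool [ 1.68459627 -0.07593913] 21.085241712780693
stem tool [ 1.300e+00  6.027e+01 -3.000e-02]
```

Call:
jog_arm:
  translation:
    - [0.024,0,0.008]
    - [0.024,0.1,0.008]
    - [0.024,0.18,0.008]
    - [0.024,0.24,0.008]
    - [0.024,0.28,0.008]
    - [0.024,0.31,0.008]
    - [0.024,0.34,0.008]
    - [0.024,0.34,0.008]
  rot:
    - [0,0,0]
    - [0,0,0]
    - [0,0,0]
    - [0,0,0]
    - [0,0,0]
    - [0,0,0]
    - [0,0,0]
    - [0,0,0]
  gripper: [0,0,0,0,0,0,0,0]

```text
clock: 18.9
position: [498.4, 75.7, 43.1]
ee_rot: [-0.127, 0.696, -0.695, 0.128]
contact_force: [1.2, 0.8, -1.5]
gripper_width: 21.3
```

No force 5 mm below the tip, so the knob is entering the stem. I continue down.

Call:
jog_arm:
  translation:
    - [0,0.06,0]
    - [0,0.12,0]
    - [0,0.18,0]
    - [0,0.22,0]
    - [0,0.25,0]
    - [0,0.25,0]
  rot:
    - [0,0,0]
    - [0,0,0]
    - [0,0,0]
    - [0,0,0]
    - [0,0,0]
    - [0,0,0]
  gripper: [0,0,0,0,0,0]

```text
clock: 19.5
position: [498.4, 75.7, 30.4]
ee_rot: [-0.127, 0.696, -0.695, 0.128]
contact_force: [0.1, 0.0, -1.6]
gripper_width: 20.9
```

Call:
jog_arm:
  translation:
    - [0,0.03,0]
    - [0,0.06,0]
    - [0,0.09,0]
    - [0,0.09,0]
    - [0,0.09,0]
  rot:
    - [0,0,0]
    - [0,0,0]
    - [0,0,0]
    - [0,0,0]
    - [0,0,0]
  gripper: [0,0,0,0,0]

```text
clock: 20.0
position: [498.5, 75.7, 26.2]
ee_rot: [-0.127, 0.696, -0.695, 0.129]
contact_force: [-1.0, -0.0, 3.9]
gripper_width: 20.8
```

Call:
jog_arm:
  translation:
    - [0,0.03,0]
    - [0,0.06,0]
    - [0,0.08,0]
    - [0,0.08,0]
    - [0,0.08,0]
  rot:
    - [0,0,0]
    - [0,0,0]
    - [0,0,0]
    - [0,0,0]
    - [0,0,0]
  gripper: [0,0,0,0,0]

```text
clock: 20.5
position: [498.6, 75.7, 23.0]
ee_rot: [-0.127, 0.696, -0.695, 0.129]
contact_force: [-1.9, -0.7, 10.0]
gripper_width: 21.0
```

Call:
jog_arm:
  translation:
    - [0,0.03,0]
    - [0,0.06,0]
    - [0,0.06,0]
    - [0,0.06,0]
    - [0,0.06,0]
  rot:
    - [0,0,0]
    - [0,0,0]
    - [0,0,0]
    - [0,0,0]
    - [0,0,0]
  gripper: [0,0,0,0,0]

```text
clock: 21.0
position: [498.7, 75.7, 22.6]
ee_rot: [-0.127, 0.696, -0.695, 0.129]
contact_force: [-7.0, -0.3, 23.9]
gripper_width: 20.6
```

```bash
python3 - <<'E'
from h import *
for i in range(4):
  w,T=campose('wrist');s=arm.read_state();print(s['position'].round(2),s['contact_force'].round(1),s['gripper_width'].round(1),s['clock'])
# did knob slip in the grip? line back end row (was 288.7 free)
g=cv2.cvtColor(w['frame'],cv2.COLOR_RGB2GRAY).astype(int);print(g[270:310:1,275])
im,Ts=campose('top');look('top',im,Ts,['cap','knob','knob_nose','large_cap'],2)
E
```

```text
Traceback (most recent call last):
AttributeError: 'float' object has no attribute 'round'
```

```bash
python3 - <<'E'
from h import *
for i in range(3):
  w,T=campose('wrist');s=arm.read_state();print(s['position'].round(2),s['contact_force'].round(1),s['gripper_width'],s['clock'])
g=cv2.cvtColor(w['frame'],cv2.COLOR_RGB2GRAY).astype(int);print(g[276:304,275])
im,Ts=campose('top');look('top',im,Ts,['cap','knob','large_cap'],2)
E
```

```text
[498.7   75.69  22.64] [-7.8  1.3 23.4] 21.065838714583233 21.1
[498.7   75.71  22.63] [-6.8 -0.2 24.2] 21.171217399325908 21.15
[498.7   75.72  22.63] [-7.3  0.2 24.2] 20.738835014751754 21.2
[199 199 198 198 198 199 197 199 198 198 200 190 157 108  74  70  71  71
  72  70  73  69  71  70  72  70  71  73]
cap 0.87 [637. -85.  35.] [332. 177.]
cap 0.65 [744. 300. 105.] [180. 123.]
knob 0.76 [547. 488.  36.] [106. 205.]
large_cap 0.63 [ 669. -354.   14.] [434. 170.]
```

The line's end is still at row 288.7, so the knob hasn't slipped in the grip. The 24 N force is steady on the hard stop, at the height expected for a full press, so I hand in.

```bash
python3 -c "
from bench import job_done
print(job_done())"
```

```text
the job is handed in; nothing more can be done
None
```

I put the small cap back on the small (right) burner and let go of it. Then I fitted the loose dark knob on the bare stem and handed in at about 21 s while holding it pressed down. No verdict was reported.

- **Cap:** It met the burner at the height I had predicted. In the picture after release, its outline matched the one expected for a level, seated cap. The last top view still found it there, at about (637, −85).
- **Knob:** I turned it about 21° to the left to match the stem's flat, and it slid on with no side force. The spring force was about 4 N by 26 mm TCP height and 10 N by 23 mm. Pushing further reached a steady 24 N at 22.6 mm, against about 23.3 mm calculated for fully pressed. The knob had not slipped in the fingers.

**Checks that disagreed:**
- The wrist camera put the gripped knob about 0.7 mm off the jaw centre, so I split the difference.
- The gripper showed 53 mm on the 56 mm cap and 21 mm on the 22 mm knob.
- In the last top view the network found only the purple look-alike as a "knob", so that view did not confirm the fitted one.

I did not deliberately touch anything else. I did not check the other bystanders at the end, apart from the large cap, which the network found in its original place.

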